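Make the laser ready: shut the sample chamber, key on, enable

ROBOT

A 7-joint arm with a two-finger parallel gripper is mounted at the origin on the work surface. World frame = base frame: x ahead of the robot, y to its left, z up, the work surface at z = 0. Lengths are in m, angles in rad, forces in N, time in s.
With the tool pointing down it reaches from about 0.4 to 0.85 m from the base axis. Payload 10.4 kg.
Tool frame: the origin (TCP) lies midway between the tips of the shut fingers; the grasp point (between the pads) lies 19 mm behind it; z points along the fingers, y is the line along which they close (so a half turn about z gives the same grasp; the last joint's range is limited). The gripper opens to 87 mm and grips with 3 to 60 N. Pads are 19 mm wide; open, the fingers measure 117 mm over their backs; the gripper's body (75 mm by 190 mm) begins 51 mm behind the grasp point.
Start: joints at [-1.339, 0.332, -0.065, 1.46, 0.022, 1.35, -0.088], TCP at [0.158, 0.605, 0.185] pointing down, gripper open.
Joint ranges: [-2.6, 2.6], [-0.5, 2.12], [-1.47, 1.34], [0.16, 2.42], [-1.27, 4.41], [0.06, 2.06], [-2.6, 2.6]. Speed limits (rad/s): [2.22, 2.22, 2.79, 2.79, 3.14, 3.14, 3.14].

INTERFACE

Orientations are given as a unit quaternion [x, y, z, w].
In Python, from bench import r gives the robot as it stands.
- The arm moves only by the tool arm_command, never from a script. Its argument "moves" is one flat list of numbers, 4 for each row, row after row: the shift along the tool's x, y, z in cm, then the turn about the tool's z in degrees. A call has 1 to 12 rows; each row shifts and turns the commanded pose from where the row before left it, along the tool's axes as they then stand; what a row does not reach is not made up. A row lasts 1/12 s, in which the tool goes at most 41.7 mm and 7.16 degrees, less where a joint would pass 70% of its speed; a pose out of reach is approached as far as the arm can. A call with a gripper value outside its range is refused whole. "fingers" is the opening in per cent of the stroke, from 0 (shut) to 100 (fully open), set as the call begins (left out, the last holds). The fingers move at their own pace and stop on an object; "squeeze" is the grip in N (left out, the last holds). Time passes only in rows, so rows that do not move let the fingers close. It gives the time, the measured TCP pose, the force, the opening and the grip force at its end, in the units of the state.
- r.read_state(): the state, without advancing time (a new reading comes with each control period).
- r.camera(name): name is "side" or "top" or "wrist"; returns the picture (400x640x3 uint8, red, green, blue); there is no depth.
- r.camera_info(name): a dict with "fx", "fy", "cx", "cy" (pixels), "origin" and "attitude" of the camera in the world. Camera axes: x right, y up, looking along -z (the intrinsics and any distortion apply to the point x, -y, -z); pixel columns grow to the right and rows downward; lengths in m; the calibration is good to about 2 mm. A picture is of the moment at which its call begins: read the wrist's pose just before it. camera_info takes no time and is no camera call; for the wrist camera it gives the pose at the moment of the call.
- r.close_job(): hands the job in; it is judged then, once.
The state is a dict: "time": time; "joint_positions": joint angles; "joint_vel": joint speeds; "joint_torque": joint torques, N m; "ee_pos": TCP position; "eef_rot": TCP orientation; "ft_force": force on the tool from outside, world axes, zero at the start; "torque": the same for the moment, N m; "width": finger opening in m; "grip_force": force on a finger pad.
Only numpy, scipy, OpenCV 4.12 (cv2) and the standard library are available. Lean on these libraries where they do the work, as an engineer would, in place of code of your own. Each camera call takes 0.05 s, during which the arm holds its last target. There are 200 camera calls.

TASK

Make the laser ready. First push the open lid of the dark sample chamber fully shut; then take the laser key (the broad, square-headed one) off its hook, put it fully home in the key switch on top of the laser controller, turn it clockwise as far as it goes to on and leave it there; last, press the small flat round enable button in the middle of the controller's top right down and let go. Keep off the mushroom emergency stop, leave the other two keys on their hooks and do not disturb the other things on the bench.

Things in the scene. Friction and masses are not known exactly. Their poses are not given: they have to be found in the camera images.
- chamber: Sample chamber: fixed dark metal box, 150 mm (x) by 160 mm (y) by 85 mm high, open at the top under its lid. Origin: centre of its underside on the bench; its x axis points from the front (robot side) to the lid's hinge side, z up.
- lid (a joint): Lid of the chamber, rad: 0 fully shut, grows as it opens upward and back, up to 1.9; starts part open (0.9 to 1.4). The hinge line is parallel to the chamber's y axis at chamber x = +75 mm, height 85.5 mm. The lid is a plain plate 164 mm long from the hinge, 160 mm wide, 10 mm thick (underside on the hinge line); shut, it projects 14 mm beyond the chamber's front. A stiff friction hinge: it stays where it is left and needs about 2 to 3 N near its free edge to move.
- lid_face (a point): Point on the lid's outer (upper) face on its centre line, 115 mm from the hinge line. Turns with the lid: its z axis is the outward normal of the face, its x axis points from the free edge to the hinge.
- rack: Key rack: fixed steel stand 90 by 200 mm, 123 mm high. Origin: centre of the underside of its foot, right below the row of hanging keys. Its front (-x) roughly faces the robot. Three hooks stand out from its cross rail towards -x, 62 mm apart along y (y = -62, 0, +62 mm), axis 115 mm above the bench, 4 mm thick: level as far as x = -8 mm, then rising 5 mm to the tip at x = -18 mm. The rail's face is at x = +32 mm.
- key_head (a point): Centre of the head of the laser key, which starts hanging blade down on any one of the three hooks. The head is a black plate 32 mm wide (y), 9 mm thick (x), 36 mm high, with a window 16 mm wide and 14 mm high, whose upper edge lies 12 mm above this point and rests on the hook: to take the key off, lift it 6 to 9 mm and draw it along the hook past the tip. Axes: x along the hook (normal to the flat of the key), y across the width, z up towards the head's top. Mass about 40 g.
- key_shoulder (a point): On the laser key: centre of the underside of its collar (18 mm by 11 mm), 23 mm below the centre of the head. Below it the steel blade, 20 mm long, 10 mm wide (y) and 4 mm thick (x), centred. Same axes as key_head.
- key_tip (a point): Tip of the laser key's blade, 43 mm below the centre of the head. The last 3 mm are 7 mm by 2.6 mm.
- controller: Laser controller: fixed white console 150 mm (x) by 220 mm (y), its top panel 70 mm above the bench. Origin: centre of its underside; z up. Key switch 70 mm to +y of its middle, enable button in the middle, emergency stop 70 mm to -y.
- keyhole (a point): Centre of the mouth of the keyway, on the face of the key switch's barrel, 73 mm above the bench. The keyway is vertical, 22 mm deep, 12 mm long (y of this point) by 5.4 mm wide (x), with a 1.5 mm countersink. At off its axes are parallel to the controller's; it turns with the barrel. Fully home, the key's collar rests on this face. The key fits either way round and has about 8 degrees of turning play.
- key_switch (a joint): Angle of the key switch's barrel, rad: 0 is off (start), grows clockwise seen from above, 1.047 (60 degrees) is the stop at on. It stays where it is left; it resists with 0.05 N m.
- enable_top (a point): Centre of the top of the enable button: flat white cap, 23 mm across in a black bezel 30 mm across and 5 mm high; the cap's top stands 12 mm above the panel.
- enable_button (a joint): Travel of the enable button, m: 0 free, 0.005 fully down, about 5 N; springs back.
- estop_top (a point): Top of the emergency stop's red mushroom head, 40 mm across, 31 mm above the panel: not to be pressed.
- estop (a joint): Travel of the emergency stop, m: 0 free, 0.005 fully down.
- round_key: Another key, on its hook: brass, with a round ring for a head. Origin at the top of the ring's hole, where it hangs. Leave alone.
- small_key: Another key, on its hook: small and flat, steel, head 20 mm wide. Origin at the top of its window, where it hangs. Leave alone.
- dish: Closed glass dish, 60 mm across, 16 mm high, on the bench; origin under its centre.
- slide_box: Grey slide box 85 by 100 by 34 mm; origin under its centre.
- lens_fluid: White bottle 52 mm across, 120 mm high; origin under its centre.
- objective: Steel microscope objective standing on end, 32 mm across, 54 mm high; origin under its centre.
- driver: Screwdriver 170 mm long lying on the bench; origin under its middle.

How it is judged:
On the way, in this order (a step that is already met when the one before it is completed fails the run):
1. the chamber's lid is pushed fully shut (value of joint lid below 0.04 rad), for 0.2 s.
2. with the lid shut, the laser key is fully home in the key switch, still off (value of joint lid below 0.04 rad and distance between key_shoulder and keyhole below 0.004 m and angle between key_shoulder's own z axis and vertical below 0.12 rad and value of joint key_switch below 0.3 rad), for 0.1 s.
3. the key is turned to on (value of joint lid below 0.04 rad and distance between key_shoulder and keyhole below 0.004 m and angle between key_shoulder's own z axis and vertical below 0.12 rad and value of joint key_switch above 0.95 rad), for 0.1 s.
4. the enable button is pressed down with the lid shut and the key on (all of step 3 and value of joint enable_button above 0.0035 m), for 0.05 s.
At the end, for the whole second after the job is handed in: The lid is shut (within 0.04 rad), the laser key stands fully home in the key switch (collar within 4 mm of the barrel's face, upright within 0.12 rad), the switch is at on (over 0.95 rad, within about 5 degrees of its stop) and still, and the enable button has sprung back (all of step 3 and value of joint enable_button below 0.0015 m and velocity of joint key_switch below 0.05 rad/s); the robot touches nothing.
It fails at once if the emergency stop is pressed (over 2 mm) (value of joint estop above 0.002 m).
It fails at once if another key leaves its hook, or another thing on the bench is moved more than 30 mm (distance of any of round_key, small_key, dish, slide_box, lens_fluid, objective, driver from where it was at the start of the episode above 0.03 m).
It also fails if it takes over 72 s, if anything falls off the work surface, if the arm or the gripper's body presses on something with over 40 N, if the wrist force passes 120 N, or if a joint passes its speed limit or range.

## Working session

There is one attempt and no reset: what is moved stays moved. The work goes in short steps, Python scripts to look and compute and a tool call to move; the robot and the scene stay as the last step left them, time stands still between calls to the robot, and variables do not carry over. Pictures are saved under pics/ and viewed, at most 13 in all, crops included, and the job is handed in when it is done.

Besides the shell and the picture viewer there is one more tool, called after ">>>" as name(argument=value, ...) on one line, values as JSON. arm_command: Moves the arm, as the interface text tells. Its arguments: {"type":"object","properties":{"moves":{"type":"array"},"fingers":{"type":"number"},"squeeze":{"type":"number"}},"required":["moves"]}

```bash
ls; mkdir -p pics
python3 - <<'E'
from bench import r
import cv2,numpy as np
s=r.read_state();print(s)
for n in("side","top","wrist"):
    i=r.camera_info(n);print(n,i)
    cv2.imwrite(f"pics/{n}0.png",r.camera(n)[:,:,::-1])
E
```

```text
pics
{'time': 0.0, 'joint_positions': array([-1.33858769,  0.33284406, -0.06469415,  1.46096752,  0.02160946,
        1.34987746, -0.08848654]), 'joint_vel': array([-0.00131621,  0.00063836,  0.00065961, -0.00068369,  0.00221931,
        0.00041907, -0.00075115]), 'joint_torque': array([ 6.29950773e-04, -6.23242235e+01,  2.52855301e-02, -3.89893484e+01,
       -6.12175092e-02,  3.98166175e-02,  1.30844728e-04]), 'ee_pos': array([0.15744103, 0.60438633, 0.18415882]), 'eef_rot': array([ 1.27044248e-01,  9.91896803e-01, -6.98459371e-04, -5.06780436e-05]), 'ft_force': array([-0.84395079,  0.60594174, -0.45003364]), 'torque': array([ 0.04121772, -0.01115596, -0.0355973 ]), 'grip_force': 0.0, 'width': 0.08705234812213188}
side {'fx': 374.85566396533926, 'fy': 374.85566396533926, 'cx': 316.57467708741206, 'cy': 199.1848660540043, 'origin': array([0.40878217, 0.56773857, 0.72966461]), 'attitude': array([-0.05160207,  0.37064003,  0.91853613, -0.12749345])}
top {'fx': 493.4952907599435, 'fy': 493.4952907599435, 'cx': 322.67976848414355, 'cy': 203.54600633445926, 'origin': array([ 0.463179  , -0.01998475,  1.46505705]), 'attitude': array([ 0.0401806 , -0.03230057, -0.69775559,  0.71447836])}
wrist {'fx': 322.00977183657824, 'fy': 322.00977183657824, 'cx': 323.97385720880436, 'cy': 199.42562068914646, 'origin': array([0.07887273, 0.62534505, 0.38352432]), 'attitude': array([-0.11774365, -0.09025359,  0.60458905,  0.78260003])}
```

View pics/side0.png

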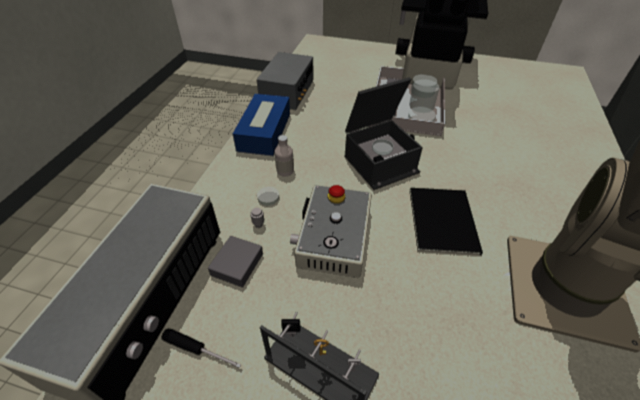

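View pics/top0.png

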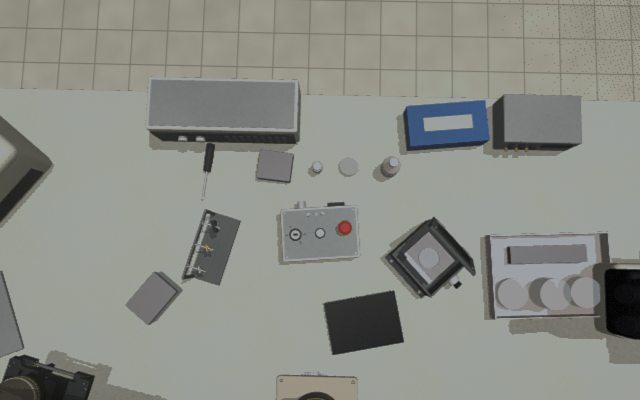

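The side view shows the laser key's black head at about (290,323) on the hook nearest the driver. It also shows the controller near (335,230) and the open lid at (378,105). In the top view these are at (213,222) for the key, (320,233) for the controller and (430,258) for the chamber. I'll zoom in next.

```bash
cat > h.py <<'E'
from bench import r
import numpy as np, cv2
from scipy.spatial.transform import Rotation as R
def ray(i,p):
    d=np.array([(p[0]-i['cx'])/i['fx'],-(p[1]-i['cy'])/i['fy'],-1.])
    return np.array(i['origin']),R.from_quat(i['attitude']).apply(d)
def plane(i,p,z):
    o,d=ray(i,p); return o+d*(z-o[2])/d[2]
def proj(i,P):
    q=R.from_quat(i['attitude']).inv().apply(np.atleast_2d(P)-i['origin'])
    return np.c_[i['cx']-i['fx']*q[:,0]/q[:,2], i['cy']+i['fy']*q[:,1]/q[:,2]]
def two(i1,p1,i2,p2):
    o1,d1=ray(i1,p1);o2,d2=ray(i2,p2)
    t=np.linalg.lstsq(np.c_[d1,-d2],o2-o1,rcond=None)[0]
    a,b=o1+d1*t[0],o2+d2*t[1]; return (a+b)/2,np.linalg.norm(a-b)
def wrist(name=None):
    i=r.camera_info('wrist'); im=r.camera('wrist')[:,:,::-1].copy()
    if name: cv2.imwrite('pics/'+name,im); np.save('pics/'+name+'.npy',i,allow_pickle=True)
    return i,im
def tool(P):  # world point in tool axes, cm from TCP
    s=r.read_state(); return R.from_quat(s['eef_rot']).inv().apply(np.array(P)-s['ee_pos'])*100
E
python3 - <<'E'
import cv2,numpy as np
from h import *
t=cv2.imread('pics/top0.png');s=cv2.imread('pics/side0.png')
f=lambda m,x,y:cv2.resize(m[y:y+100,x:x+133],(399,300),interpolation=cv2.INTER_CUBIC)
cv2.imwrite('pics/m1.png',np.vstack([np.hstack([f(t,370,210),f(t,165,200)]),np.hstack([f(s,320,80),f(s,255,300)])]))
i=r.camera_info('top')
for n,p,z in[('c1',(281,207),.07),('c2',(357,205),.07),('c3',(359,259),.07),('c4',(284,262),.07),('keysw',(295.5,235),.073),('btn',(320,233),.082),('estop',(345,227),.101)]:print(n,plane(i,p,z).round(3))
E
```

```text
c1 [0.594 0.116 0.07 ]
c2 [ 0.605 -0.1    0.07 ]
c3 [ 0.452 -0.108  0.07 ]
c4 [0.439 0.102 0.07 ]
keysw [0.515 0.072 0.073]
btn [0.522 0.003 0.082]
estop [ 0.54  -0.066  0.101]
```

View pics/m1.png

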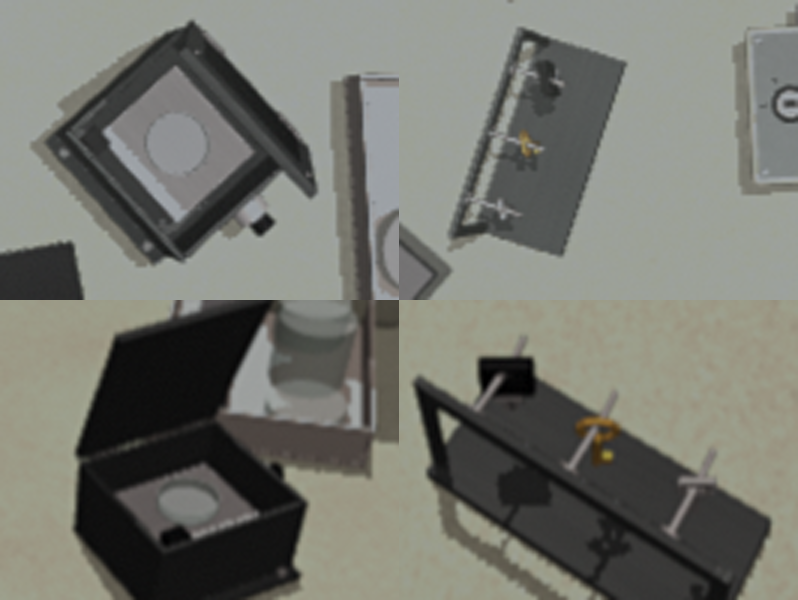

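Reading the zoomed tiles: top-left has the chamber, whose front is the lower-left edge and hinge the upper-right edge, with the lid standing up. Top-right and bottom-right show the black square key on the far hook, with the ring key and small key on the next two.

Run:
```python
from h import *
t=r.camera_info('top');s=r.camera_info('side')
T1=lambda x,y:(x/3+370,y/3+210)
T2=lambda x,y:((x-399)/3+165,y/3+200)
S1=lambda x,y:(x/3+320,(y-300)/3+80)
S2=lambda x,y:((x-399)/3+255,(y-300)/3+300)
pr=lambda n,v:print(n,np.round(v,3))
for n,p in[('left',(65,137)),('bot',(180,260)),('right',(285,180)),('top',(190,25))]:pr('ch '+n,plane(t,T1(*p),.0855))
for n,p in[('hingeFar(left)',(80,460)),('hingeR',(220,417)),('frontR',(305,505)),('frontL',(165,550))]:pr('side ch '+n,plane(s,S1(*p),.0855))
print('lid free L',two(t,T1(193,23),s,S1(118,338)));print('lid free R',two(t,T1(315,192),s,S1(272,298)))
pr('keyhead side',plane(s,S2(507,376),.105)); k=plane(s,S2(507,376),.105); pr('->top px',proj(t,k)[0])
print('tri', two(t,T2(545,75),s,S2(507,376)))
for n,p in[('h1tip',(563,85)),('h2tip',(543,150)),('h3tip',(520,216))]:pr(n,plane(t,T2(*p),.12))
for n,p in[('h1tip',(523,338)),('h2tip',(616,393)),('h3tip',(714,450))]:pr('s'+n,plane(s,S2(*p),.12))
for n,p in[('rail1',(522,35)),('rail2',(455,232))]:pr(n,plane(t,T2(*p),.12))
for n,p in[('foot1',(626,62)),('foot2',(563,256))]:pr(n,plane(t,T2(*p),.004))
pr('kh side',plane(s,(331,242),.073));pr('btn side',plane(s,(336,217),.082))
```

```text
ch left [ 0.464 -0.198  0.085]
ch bot [ 0.354 -0.304  0.085]
ch right [ 0.429 -0.401  0.085]
ch top [ 0.571 -0.313  0.085]
side ch hingeFar(left) [ 0.567 -0.306  0.086]
side ch hingeR [ 0.447 -0.415  0.086]
side ch frontR [ 0.353 -0.295  0.086]
side ch frontL [ 0.466 -0.198  0.086]
lid free L (array([ 0.54940077, -0.28590789,  0.23125942]), np.float64(0.023229809844762743))
lid free R (array([ 0.42155175, -0.3841658 ,  0.23440356]), np.float64(0.004772579576247943))
keyhead side [0.533 0.295 0.105]
->top px [214.163 226.375]
tri (array([0.53436188, 0.29600786, 0.10613022]), np.float64(0.003988221951090908))
h1tip [0.527 0.276 0.12 ]
h2tip [0.468 0.292 0.12 ]
h3tip [0.408 0.31  0.12 ]
sh1tip [0.528 0.277 0.12 ]
sh2tip [0.467 0.295 0.12 ]
sh3tip [0.408 0.311 0.12 ]
rail1 [0.572 0.316 0.12 ]
rail2 [0.392 0.368 0.12 ]
foot1 [0.557 0.24  0.004]
foot2 [0.365 0.294 0.004]
kh side [0.516 0.075 0.073]
btn side [0.521 0.01  0.082]
```

>>> arm_command(moves=[-2, -1.8, -3, 0, -2, -1.8, -3, 0, -2, -1.8, -3, 0, -2, -1.8, -3, 0, -3, -2.65, 0, 0, -3, -2.65, 0, 0, -3, -2.65, 0, 0, -3, -2.65, 0, 0, -3, -2.65, 0, 0, -3, -2.65, 0, 0, -3, -2.65, 0, 0, -3, -2.65, 0, 0], fingers=0, squeeze=20)

```text
time: 1.15
ee_pos: [0.3962, 0.2474, 0.3049]
eef_rot: [0.127, 0.992, 0.0, -0.0]
ft_force: [0.4, 0.5, -0.5]
width: 0.0152
grip_force: 0.0
```

>>> arm_command(moves=[-3, -2.65, 0, 0, -3, -2.65, 0, 0, -3, -2.65, 0, 0, -3, -2.65, 0, 0, 0, 0, 0, 7, 0, 0, 0, 7, 0, 0, 0, 7, 0, 0, 0, 7, 0, 0, 0, 7])

```text
time: 1.9
ee_pos: [0.4849, 0.1164, 0.3047]
eef_rot: [0.422, 0.906, -0.0, -0.0]
ft_force: [-0.3, 0.4, 0.5]
width: 0.0005
grip_force: 0.0
```

Run:
```python
from h import *
s=r.read_state();print(s['time'],s['ee_pos'],s['joint_positions'].round(2),R.from_quat(s['eef_rot']).as_matrix().round(3))
H=np.array([.508,-.360,0]);X=np.array([.66,-.75,0])
print(tool(H+.055*X+[0,0,.205]))
```

```text
1.9 [0.48488155 0.11641697 0.30472231] [-0.77 -0.01  0.45  1.6   0.    1.55  0.37] [[-0.643  0.766 -0.   ]
 [ 0.766  0.643 -0.   ]
 [ 0.    -0.    -1.   ]]
[-43.45510023 -28.75319523   9.97245317]
```

>>> arm_command(moves=[-3.34, -2.21, 0, 0, -3.34, -2.21, 0, 0, -3.34, -2.21, 0, 0, -3.34, -2.21, 0, 0, -3.34, -2.21, 0, 0, -3.34, -2.21, 0, 0, -3.34, -2.21, 0, 0, -3.34, -2.21, 0, 0, -3.34, -2.21, 0, 0, -3.34, -2.21, 0, 0, -3.34, -2.21, 0, 0, -3.34, -2.21, 0, 0])

```text
time: 2.9
ee_pos: [0.5431, -0.3621, 0.3044]
eef_rot: [0.419, 0.908, 0.0, -0.0]
ft_force: [-0.1, 1.1, 0.7]
width: 0.0004
grip_force: 0.0
```

>>> arm_command(moves=[-3.3, -2.2, 0, 0, 0, 0, 4, 0, 0, 0, 4, 0, 0, 0, 2, 0, 0, 0, 0, 0])

```text
time: 3.32
ee_pos: [0.5456, -0.3982, 0.1992]
eef_rot: [0.42, 0.908, 0.001, -0.004]
ft_force: [-0.5, 1.1, -0.6]
width: 0.0007
grip_force: 0.0
```

Run:
```python
from h import *
H=np.array([.508,-.360,0.0855]);X=np.array([.66,-.75,0])
s=r.read_state();print(s['ft_force'])
for th in(1.3,1,.7,.4,.2,0):
    L=.13; P=H-X*(L*np.cos(th)-.01*np.sin(th))+np.array([0,0,1])*(L*np.sin(th)+.01*np.cos(th))
    print(th,tool(P).round(1))
cv2.imwrite('pics/side1.png',r.camera('side')[60:220,290:490,::-1].repeat(3,0).repeat(3,1))
```

```text
[-0.46571414  1.05782345 -0.56989107]
1.3 [ 7.9 -0.4 -1.4]
1 [11.5 -0.5 -0. ]
0.7 [14.6 -0.5  2.3]
0.4 [16.9 -0.6  5.5]
0.2 [17.8 -0.6  7.9]
0 [18.3 -0.6 10.5]
```

View pics/side1.png

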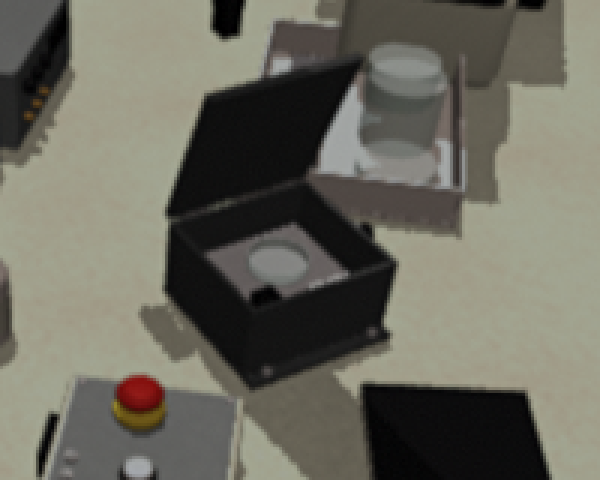

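>>> arm_command(moves=[2, 0, 0, 0, 2, 0, 0, 0, 1.5, 0, 0, 0, 1.5, 0, 0, 0, 1.5, 0, 0, 0, 1.5, 0, 0, 0, 1.5, 0, 0, 0, 1, 0, 0.7, 0, 1, 0, 0.8, 0, 1, 0, 0.8, 0])

```text
time: 4.2
ee_pos: [0.4542, -0.2899, 0.1842]
eef_rot: [0.42, 0.908, 0.001, 0.002]
ft_force: [-0.4, 0.7, 0.1]
width: 0.0004
grip_force: 0.0
```

Run:
```python
from h import *
s=r.read_state();i=r.camera_info('side');print(s['ee_pos'],s['ft_force'],proj(i,[s['ee_pos'],s['ee_pos']+[0,0,.1]]))
cv2.imwrite('pics/side2.png',r.camera('side')[60:220,290:490,::-1].repeat(3,0).repeat(3,1))
```

```text
[ 0.4542436  -0.28987365  0.18423135] [-0.39163594  0.68330371  0.06629096] [[389.73653551 112.79479719]
 [395.5642958   77.05381055]]
```

View pics/side2.png

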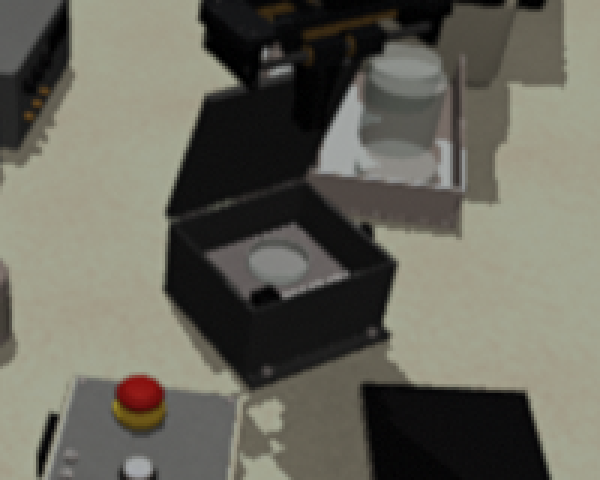

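The side view shows the gripper now in front of the lid at about (315,110), with the lid's corners still at (207,95) and (363,55), so the lid has not moved. I'll recheck the lid's angle from its corners.

Run:
```python
from h import *
s=r.camera_info('side');t=r.camera_info('top')
print(proj(s,[[.5456,-.398,.199],[.5456,-.398,.249]]))
X=np.array([.66,-.75,0]);Y=np.array([.75,.66,0])
for E,p,q in[((.567,-.306,.0855),(359,92),(434.3,217)),((.447,-.413,.0855),(411,78.5),(475,274))]:
  for i,pp in((s,p),(t,q)):
    o,d=ray(i,pp);P=o+d*np.dot(np.array(E)-o,Y)/np.dot(d,Y);w=P-E;print(P.round(3),'u',w@X,'h',w[2],'th',np.arctan2(w[2],-w@X),np.hypot(w[2],w@X))
P=np.array([.507,-.36,.0855])
for th in(.9,1.1,1.3):
  for e in(.08,-.08):
    Q=P+e*Y-X*.164*np.cos(th)+[0,0,.164*np.sin(th)];print(th,e,proj(s,Q).round(1),proj(t,Q).round(1))
cv2.imwrite('pics/top2.png',cv2.resize(r.camera('top')[190:320,360:500,::-1],None,fx=4,fy=4))
st=r.read_state();print(st['time'],st['ee_pos'],st['ft_force'])
```

```text
[[363.44702808  82.5720408 ]
 [365.10106654  65.65026815]]
[ 0.536 -0.271  0.242] u -0.046190578228729226 h 0.15617378969574608 th 1.2832303256725104 0.16286135853859096
[ 0.573 -0.313  0.097] u 0.009736706275931897 h 0.011744596991351788 th 2.262993740038655 0.015255786036551543
[ 0.419 -0.381  0.239] u -0.04280159595964221 h 0.15321567075629994 th 1.2983856368438025 0.15908179777081777
[ 0.424 -0.386  0.226] u -0.03527321574529906 h 0.14067059375079494 th 1.3251114755049997 0.14502556910840103
0.9 0.08 [[369.5 112.5]] [[411.4 241.9]]
0.9 -0.08 [[422.7  97.6]] [[453.5 291.1]]
1.1 0.08 [[364.5 100.8]] [[421.  234.6]]
1.1 -0.08 [[417.6  86.5]] [[463.7 284.3]]
1.3 0.08 [[358.7  90.6]] [[431.2 226.5]]
1.3 -0.08 [[411.5  77. ]] [[474.4 276.5]]
4.3 [ 0.45350075 -0.28891575  0.1832463 ] [0.45523909 0.19746098 0.52879665]
```

View pics/top2.png

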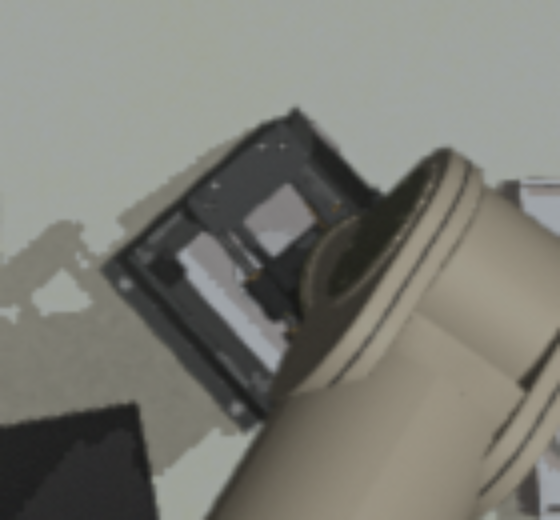

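Run:
```python
from h import *
i,w=wrist('w1.png')
s=r.camera('side')[:,:,::-1]
g=lambda m:np.clip((m/255.)**.5*255,0,255).astype('uint8')
a=cv2.resize(g(s[30:180,320:470]),(600,600))[:, :]
b=cv2.resize(g(w),(480,300)); 
c=np.zeros((600,800,3),'uint8');c[:250,:400]=cv2.resize(g(w),(400,250));c[:,400:]=cv2.resize(g(s[30:150,345:425]),(400,600),interpolation=cv2.INTER_CUBIC)
t=r.camera('top')[:,:,::-1];c[250:,:400]=cv2.resize(g(t[190:320,360:500]),(400,350))
cv2.imwrite('pics/m2.png',c);st=r.read_state();print(proj(i,st['ee_pos']),r.camera_info('wrist')['origin'])
```

```text
[[323.91561007 230.95424226]] [ 0.40132659 -0.22819682  0.38273585]
```

View pics/m2.png

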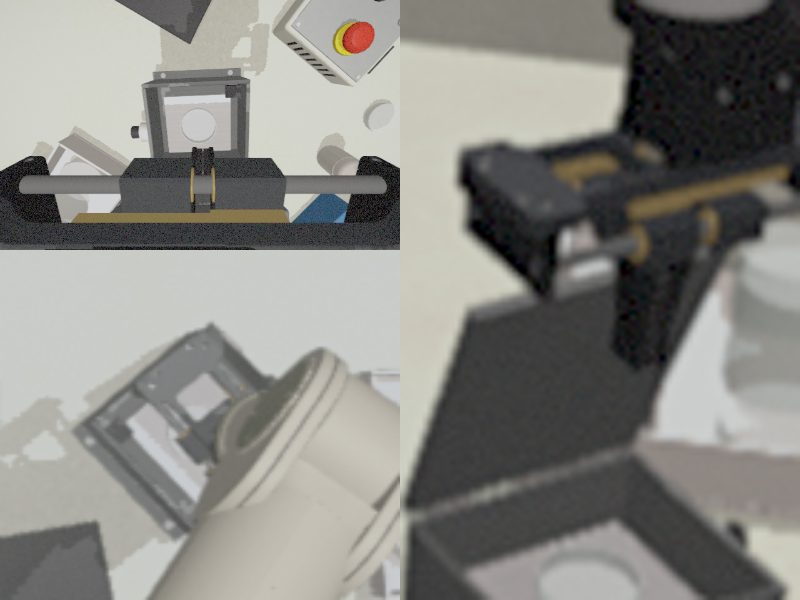

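Run:
```python
from h import *
i=np.load('pics/w1.png.npy',allow_pickle=True).item()
X=np.array([.66,-.75,0]);Y=np.array([.75,.66,0]);P=np.array([.507,-.36,.0855])
for th in(.7,.9,1.1,1.3,1.5,1.7):
  print(th,[ (proj(i,P+e*Y-X*l*np.cos(th)+[0,0,l*np.sin(th)])/1.6).round(0).tolist() for e in(.08,-.08) for l in (0,.164)])
w=cv2.imread('pics/wrist0.png');w1=cv2.imread('pics/w1.png')
for c in(220,260,400,440):print(c,w[240:350:10,c].sum(1),w1[240:350:10,c].sum(1))
a=cv2.imread('pics/side1.png')[::3,::3];b=cv2.imread('pics/side2.png')[::3,::3]
print(cv2.absdiff(a,b).max(2)[0:75:5,55:130:5])
```

```text
0.7 [[[247.0, 169.0]], [[277.0, 110.0]], [[151.0, 171.0]], [[113.0, 112.0]]]
0.9 [[[247.0, 169.0]], [[284.0, 141.0]], [[151.0, 171.0]], [[106.0, 144.0]]]
1.1 [[[247.0, 169.0]], [[288.0, 178.0]], [[151.0, 171.0]], [[102.0, 181.0]]]
1.3 [[[247.0, 169.0]], [[290.0, 218.0]], [[151.0, 171.0]], [[101.0, 221.0]]]
1.5 [[[247.0, 169.0]], [[289.0, 253.0]], [[151.0, 171.0]], [[104.0, 256.0]]]
1.7 [[[247.0, 169.0]], [[285.0, 280.0]], [[151.0, 171.0]], [[110.0, 282.0]]]
220 [439  28  34   7  43 108 144  25  19 225 288] [524 529  32  41  59 102  59  61  77  90 101]
260 [433 429 310 305 145 129 139 247 282 286 284] [74 95 67  0 52 76 95 84 90 80 86]
400 [438 425 442 433 245 116 133 363 433 432 407] [522 515  29  42  35  87  87  87  70  87 153]
440 [428 431   8   5  47 129 151  56  35  35 413] [513 512 435  37  56  61 100  87  69  97 164]
[[  1   2   0  83  17  20 156 152 141 153 120 107  71  76  76]
 [  2   2  16  95  22  51 141 122 141 152 121  97  55  57  48]
 [  1   1   4 121   7  92 136 123  70  62  47  45  47  65  66]
 [  2   2   4 161 160 156 159  41  76  64  69  71  43  70  88]
 [  1   1   3   4 158 160 163  77 133  67  69  48   7   6   4]
 [  2   2   1   2   5 162 144  13  20  26  12  13   2   2   2]
 [  1   1   1   5  16  16   3   1   1  12  11   8   1   1   1]
 [  2   1   3   2   1   1   1   1   2  14  10   1   2   1   1]
 [  2   1   2   1   2   1   1   3   2  13   8   1   1   1   2]
 [  1   2   1   2   1   2   2   1   1   0   1   2   3   3   1]
 [  1   2   1   1   1   1   1   1   1   1   1   2   2   2   2]
 [  1   1   1   2   1   2   0   3   2   1   2   2   3   0   2]
 [  1   1   1   0   0   1   1   2   1   1   1   1   1   2   2]
 [  1   2   1   1   1   0   2   0   2   0   0   1   1   1   1]
 [  2   2   1   0   1   0   1   2   3   1   1   1   2   0   2]]
```

The fingers really are on the inner side of the lid and it hasn't moved. In the side view the fingertips show about 3 cm above the reported TCP. I'll lift, go back behind it, descend lower and push again in small steps, checking force.

>>> arm_command(moves=[0, 0, -4, 0, 0, 0, -4, 0, 0, 0, -4, 0, -4, 0, 0, 0, -4, 0, 0, 0, -4, 0, 0, 0, -3.5, 0, 0, 0, 0, 0, 4, 0, 0, 0, 4, 0, 0, 0, 4, 0, 0, 0, 3, 0])

```text
time: 5.37
ee_pos: [0.5527, -0.407, 0.149]
eef_rot: [0.42, 0.908, -0.0, -0.001]
ft_force: [0.3, 0.7, -0.1]
width: 0.0004
grip_force: 0.0
```

>>> arm_command(moves=[0, 0, 0, 0, 0, 0, 0, 0])

```text
time: 5.53
ee_pos: [0.553, -0.4065, 0.152]
eef_rot: [0.419, 0.908, -0.0, -0.001]
ft_force: [-0.6, -0.1, 0.3]
width: 0.0001
grip_force: 0.0
```

Run:
```python
from h import *
s=r.camera('side')[:,:,::-1];cv2.imwrite('pics/side3.png',s)
st=r.read_state();print(st['ee_pos'],st['ft_force'],proj(r.camera_info('side'),st['ee_pos']))
a=cv2.imread('pics/side0.png')
d=cv2.absdiff(a,s).max(2)>25
print('\n'.join(''.join('#' if v else '.' for v in row) for row in d[20:130:2,330:460:2]))
```

```text
[ 0.55375837 -0.40735681  0.15403538] [ 0.28057716 -0.32198126  1.10730779] [[359.91118258  94.78923123]]
............##...........##......................................
............#####......######....................................
............##################...................................
.............##################..................................
..............#################..................................
.............################....................................
.............################....................................
.............################....................................
.............#################...................................
.............###################.................................
.............####################................................
.............#####################...............................
.........#########################...............................
##################################...............................
##################################...............................
####
[... 1935 characters left out ...]
........................................
.................................................................
.................................................................
.................................................................
.................................................................
.................................................................
.................................................................
.................................................................
.................................................................
.................................................................
.................................................................
```

>>> arm_command(moves=[2.5, 0, 0, 0, 2.5, 0, 0, 0, 1, 0, 0, 0, 1, 0, 0, 0, 1, 0, 0, 0, 1, 0, 0, 0, 1, 0, 0, 0])

```text
time: 6.17
ee_pos: [0.4897, -0.3319, 0.1558]
eef_rot: [0.42, 0.908, 0.0, 0.003]
ft_force: [1.9, -1.5, -0.2]
width: 0.0004
grip_force: 0.9
```

Run:
```python
from h import *
s=r.camera('side')[:,:,::-1];cv2.imwrite('pics/side4.png',s)
st=r.read_state();print(st['ee_pos'],st['ft_force'],st['torque'],proj(r.camera_info('side'),st['ee_pos']))
a=cv2.imread('pics/side0.png')
d=cv2.absdiff(a,s).max(2)>25
print('\n'.join(''.join('#' if v else '.' for v in row) for row in d[50:150:2,330:440:2]))
```

```text
[ 0.48878564 -0.33082444  0.1556178 ] [ 1.51993175 -1.8295638   1.78589819] [-0.25994756 -0.04811629  0.00836057] [[377.81645173 111.80269368]]
.......................###########.....##..............
.......................##########.....####.............
......................##############..###..............
......................###################..............
...................##########################..........
.........#######################################.......
........########################################.......
.......#########################################.......
.......########################################........
.......##############################..#######.........
........############################....######.........
........#############################.########.........
........#############################......###.........
........###########.#################.......#..........
.........#########...###############...#...............
..........#######################..##.###..............
...........###################.#########...............
....
[... 1143 characters left out ...]
............................
........##.............................................
........#..............................................
.......................................................
.......................................................
.......................................................
.......................................................
.......................................................
.......................................................
.......................................................
.......................................................
.......................................................
.......................................................
```

>>> arm_command(moves=[1.1, 0, 0.7, 0, 1.1, 0, 0.7, 0, 1.1, 0, 0.8, 0, 0.7, 0, 0.9, 0, 0.7, 0, 0.9, 0, 0.7, 0, 0.9, 0])

```text
time: 6.72
ee_pos: [0.4549, -0.2907, 0.1056]
eef_rot: [0.42, 0.908, 0.0, 0.002]
ft_force: [-0.5, -1.1, 1.7]
width: 0.0
grip_force: 0.5
```

Run:
```python
from h import *
s=r.camera('side')[:,:,::-1];cv2.imwrite('pics/side5.png',s)
st=r.read_state();print(st['ee_pos'],st['ft_force'],st['torque'],proj(r.camera_info('side'),st['ee_pos']))
cv2.imwrite('pics/s5.png',cv2.resize(s[50:200,330:480],(600,600)))
```

```text
[ 0.45340038 -0.28926752  0.1037299 ] [-1.07075398  0.11361388 -1.60715161] [-0.07992957  0.07696573  0.01774497] [[385.90855811 138.1226638 ]]
```

View pics/s5.png

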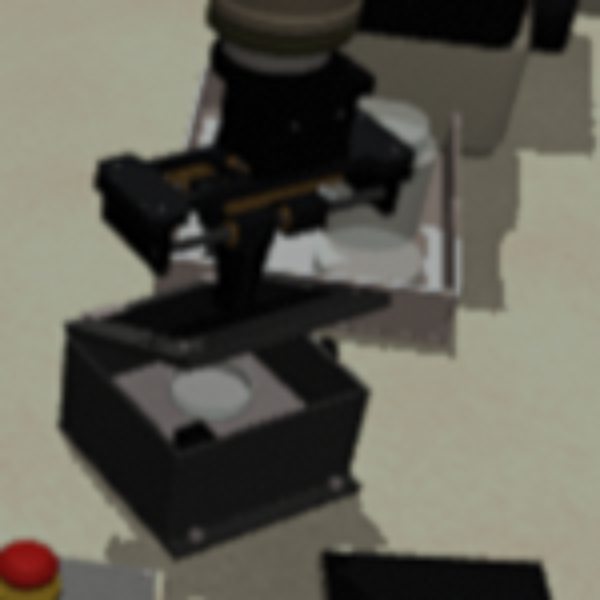

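The lid is now about 0.4 rad open, with the fingertips on its face near (240,300), so it is closing.

>>> arm_command(moves=[0.4, 0, 0.8, 0, 0.3, 0, 0.8, 0, 0.2, 0, 0.8, 0, 0, 0, 0.5, 0, 0, 0, 0.3, 0])

```text
time: 7.18
ee_pos: [0.4473, -0.2822, 0.0703]
eef_rot: [0.42, 0.908, 0.0, -0.0]
ft_force: [0.2, 0.8, 1.3]
width: 0.0003
grip_force: 0.4
```

>>> arm_command(moves=[0, 0, 0.3, 0, 0, 0, 0.3, 0, 0, 0, 0.2, 0, 0, 0, 0, 0])

```text
time: 7.52
ee_pos: [0.4473, -0.2823, 0.0626]
eef_rot: [0.42, 0.908, -0.0, -0.0]
ft_force: [1.3, 0.3, -0.5]
width: 0.0005
grip_force: 0.0
```

>>> arm_command(moves=[0, 0, 0.3, 0, 0, 0, 0.3, 0, 0, 0, 0.2, 0, 0, 0, 0, 0])

```text
time: 7.85
ee_pos: [0.4478, -0.2825, 0.0579]
eef_rot: [0.42, 0.908, 0.001, -0.0]
ft_force: [-15.0, 11.7, 45.5]
width: 0.0003
grip_force: 22.5
```

Run:
```python
from h import *
s=r.camera('side')[:,:,::-1];cv2.imwrite('pics/side6.png',s)
st=r.read_state();print(st['ee_pos'],st['ft_force'],st['torque'],proj(r.camera_info('side'),st['ee_pos']))
g=cv2.cvtColor(s,cv2.COLOR_BGR2GRAY)
print(g[100:180:2,340:425:6])
```

```text
[ 0.44781586 -0.28246536  0.05791106] [-15.76392185  10.124841    45.38016108] [2.51791967 3.61698673 0.03971692] [[385.36596725 153.01767289]]
[[159 158 158 157 158 159 119 160   2   3   3   3   2  22  45]
 [160 160 160 159 159 159 136 134   3   4   3   3   2  22  20]
 [161 161 161 160 161 160 158  90   3   5   4   2   4  22  21]
 [159 161 161 163 159 159  85  19   2   2   3   2   4  21  23]
 [161 162 163  80  71  59   8   7  31   2   2   3   4  12  20]
 [163 162 165  20  18   5  21  29  34   2   4   3   6   6   8]
 [164 161 168  26  21  26  42  21   8   3   5   7  25   2   4]
 [162 161 164  13  23  26  41  15  11   7   8  30 118   2   9]
 [161 163 163   5  22  22  30  16   9  12  33  26 148  30  22]
 [163 162 162   2  21  21  22   9  15  42  20  12  66  40   3]
 [163 162 162   1  19  31  19   7  42  24  26  12  35 108  10]
 [161 162 162   0   6  28  18   6  19  13  37  10  74  73  62]
 [162 163 163  33   4  12  19   3  28  10  32   9  76  75  75]
 [161 162 162 110   1   7  19  23  40   7  24  51  75  75  75]
 [160 161 147 142   0   3  29  30  27   8  49  69  73  75  74]
 [162 148 1
[... 864 characters left out ...]
5 158]
 [158  46  17  15  17  17  92  29  30  27  18  22  20  16 160]
 [157 112  15  16  17  21  49  29  27  18  19  20  18  34 159]
 [160 152  14  16  16  15  29  27  19  18  20  20  20  69 162]
 [159 162  23  15  15  17  16  20  19  21  19  19  20  97 159]
 [159 158  73  16  17  16  18  18  19  19  20  20  19 149 160]
 [161 159 114  16  17  18  20  21  19  20  20  19  22 135 162]
 [160 157 155  13  15  16  20  19  20  19  19  19  49  49 160]
 [158 158 162  43  15  16  19  21  20  21  21  24  37  25 159]
 [161 161 160  99  14  15  19  20  19  19  26  32  29  87 160]
 [161 161 159 133  15  15  21  19  20  22  32  28  89  97 160]
 [159 161 161 162  24  14  19  20  22  31  26  78 100 100 157]]
```

>>> arm_command(moves=[0, 0, -2, 0, 0, 0, -3, 0, 0, 0, -4, 0, 0, 0, -4, 0, 0, 0, -4, 0])

```text
time: 8.32
ee_pos: [0.4469, -0.2825, 0.2267]
eef_rot: [0.42, 0.908, 0.0, -0.0]
ft_force: [1.7, -0.3, 0.4]
width: 0.0003
grip_force: 0.0
```

Run:
```python
from h import *
s=r.camera('side')[:,:,::-1];cv2.imwrite('pics/side7.png',s);i=r.camera_info('side')
X=np.array([.66,-.75,0]);Y=np.array([.75,.66,0]);P=np.array([.507,-.36,.0855])
for th in(0,.05,.1,.2):
  print(th,[proj(i,P+e*Y-X*(l*np.cos(th))+[0,0,l*np.sin(th)]).round(1).tolist()[0] for e in(.08,-.08) for l in (0,.164)])
g=cv2.cvtColor(s,cv2.COLOR_BGR2GRAY)[90:190,335:435]
for row in g[::2]:print(''.join(' .:-=+*#%@'[min(9,int(v)//8)] if v<80 else '@' for v in row))
print(r.read_state()['ee_pos'],r.read_state()['ft_force'])
```

```text
0 [[346.6, 133.1], [376.9, 167.0], [393.4, 119.4], [426.9, 150.4]]
0.05 [[346.6, 133.1], [377.2, 164.6], [393.4, 119.4], [427.5, 147.9]]
0.1 [[346.6, 133.1], [377.5, 162.0], [393.4, 119.4], [428.0, 145.4]]
0.2 [[346.6, 133.1], [377.7, 156.6], [393.4, 119.4], [428.8, 140.1]]
@@@@@@@@@@@@@@@@@@@@@@@@@@@@@@@@@@@@@@@@@@@@@@@@@@@@@@@@@@@@@#*#@@@@@@@@@@@@@###%%@@@@@@@@@@@@@@@@@@
@@@@@@@@@@@@@@@@@@@@@@@@@@@@@@@@@@@@@@@@@@@@@@@@@@@@@@@@@@@@@@@@@@@@@@@@@@@@@##%%%%%%@@@@@@@@@@@@@@@
@@@@@@@@@@@@@@@@@@@@@@@@@@@@@@@@@@@@@@@@@@@@@@@@@@@@@@@@@@@@@@@@@@@@@@@@@@@@@%%%%%%%@@@@@@@@@@@@@@@@
@@@@@@@@@@@@@@@@@@@@@@@@@@@@@@@@@@@@@@@@@@@@@@@@@@@@@@@@@@@@@@@@@@@@@@@@@@@@@@@@@@@@@@@@@@@@@@@@@@@@
@@@@@@@@@@@@@@@@@@@@@@@@@@@@@@@@@@@@@@@@@@@@@@@@@@@@@@@@@@@@@@@@@@@@@@@@@@@@@@@@@@@@@@@@@@@@@@@@@@@@
@@@@@@@@@@@@@@@@@@@@@@@@@@@@@@@@@@@@@@@@@@@@@@@@@@@@@@@@@@@@@@@@@@@@@@@@@@@@@@@@@@@@@@@@@@@@@@@@@@@@
@@@@@@@@@@@@@@@@@@@@@@@@@@@@@@@@@@@@@@@@@@@@@@@@@@@@@@@@@@@@@@@@@@@@@@@@@@@@@@@@@@@@@@@@@@@@@@@@@@@@
@@@@@@@@@@@@@@@@@@@@@@@@@@@@@@@@@@@@@@@@@@@@@@@@@@@@@@@@@@@@@@@@@@@@@@@@@@@@@@@@@@@@@@@@@@@@@@@@@@@@
@@@@@@@@@@@@@@@@@
[... 3600 characters left out ...]
@@@@@@@@@@@@@@@@@@
@@@@@@@@@@@@@@@@@@@@@@@@@@@@*:......::::::::::::::::::-:------------=+#@@@@@@@@@@@@@@@@@@@@@@@@@@@@@
@@@@@@@@@@@@@@@@@@@@@@@@@@@@@@+:....:::::::::::::::-----------=+#%%@@@@@@@@@@@@@@@@@@@@@@@@@@@@@@@@@
@@@@@@@@@@@@@@@@@@@@@@@@@@@@@@@%+:::::::::=##+=----------=+#%@@@@@@@@@@@@@@@@@@@@@@@@@@@@@@@@@@@@@@@
@@@@@@@@@@@@@@@@@@@@@@@@@@@@@@@@@%=:::-::-+%%*=-----=+#%@@@@@@@@@@@@@@@@@@@@@@@@@@@@@@@@@@@@@@@@@@@@
****%@@@@@@@@@@@@@@@@@@@@@@@@@@@@@@#-:-------:-=#%@@@@@@@@@@@@@@@@@@@@@@@@@@@@@@@@@@@@@@@@@@@@@@@@@@
******+*@@@@@@@@@@@@@@@@@@@@@@@@@@@@@*---=+*%@@@@@@@@@@@@@@@@@@@@@@@@@@@@@@#-:::----======+#%@@@@@@@
[ 0.44963275 -0.28441251  0.23409012] [ 1.22515853 -1.54777809  8.22715325]
```

Run:
```python
from h import *
i=np.load('pics/w1.png.npy',allow_pickle=True).item();w=cv2.imread('pics/w1.png')
def red(im):
    h=cv2.cvtColor(im,cv2.COLOR_BGR2HSV);m=cv2.inRange(h,(0,150,60),(8,255,255))|cv2.inRange(h,(172,150,60),(180,255,255))
    n,l,s,c=cv2.connectedComponentsWithStats(m);k=1+np.argmax(s[1:,4]);return c[k],s[k]
p,s=red(w);print('red wrist',p,s,plane(i,p,.093))
for n in('top','side'):
    im=cv2.imread(f'pics/{n}0.png');p2,s2=red(im);print(n,p2,s2,plane(r.camera_info(n),p2,.093))
P=plane(r.camera_info('top'),red(cv2.imread('pics/top0.png'))[0],.093)
for dz in(-.04,-.02,0,.02,.04):print(dz,proj({**i,'origin':i['origin']+[0,0,dz]},P))
T=np.array([.4535,-.2889,.1832])
for dz in(0,.01,.02,.035):print('tip',dz,proj(i,T+[0,0,dz]))
st=r.read_state();print(st['joint_positions'],st['ee_pos'])
```

```text
red wrist [573.35823171  59.57012195] [ 548   35   51   50 1968] [ 0.5376182  -0.06781884  0.093     ]
top [344.35964912 227.54385965] [338 222  13  13 114] [ 0.5385409 -0.0648414  0.093    ]
side [336.13768116 190.77536232] [329 185  15  12 138] [ 0.53847738 -0.06271098  0.093     ]
-0.04 [[619.36331676  50.19827862]]
-0.02 [[596.54059953  54.07128766]]
0 [[576.98469435  57.38991956]]
0.02 [[560.04103748  60.26525362]]
0.04 [[545.21898817  62.78055145]]
tip 0 [[324.1192584  228.32834543]]
tip 0.01 [[324.15765286 234.29479679]]
tip 0.02 [[324.19980513 240.84520837]]
tip 0.035 [[324.27138187 251.96814624]]
[-0.4129831   0.11038023  0.97661273  1.67904063 -0.09550568  1.39289158
  1.28064348] [ 0.44963275 -0.28441251  0.23409012]
```

Run:
```python
from h import *
w=cv2.cvtColor(cv2.imread('pics/w1.png'),cv2.COLOR_BGR2GRAY)
for y in range(226,268,3):print(y,w[y,290:360:4])
s=cv2.cvtColor(cv2.imread('pics/side7.png'),cv2.COLOR_BGR2GRAY);i=r.camera_info('side')
T=np.array([.4497,-.2844,.234])
print([proj(i,T+[0,0,d])[0].round(1) for d in(-.007,0,.02,.035,.05,.07)])
for row in s[60:120:2,350:430]:print(''.join('#' if v<45 else '.' for v in row))
```

```text
226 [135 136 136 150 121 109 109 110 109 113 151 137 134 136 139 133 136 136]
229 [137 134 134 135 135 152 158 142 155 135 132 132 133 131 131 135 134 136]
232 [140 139 141 139 139 140 139 136 136 135 134 136 132 133 132 135 133 137]
235 [135 137 135 138 136   6  85 136 137 136 134  89  15 132 133 133 135 135]
238 [138 137 138 135 123   4   2  22  21   7  10   8  12 123 136 140 139 140]
241 [139 139 140 138 111   2   5  16  19   1   8   3   6  66  67  46  37  26]
244 [34 34 32 25  9 21 15 23 12 20 13  8 12 28 34 32 23 32]
247 [30 27 28 32 24  1 13 16  4 18 10 14  0 19 32 35 31 34]
250 [31 31 29 30 17 10  5  9 15  2  5  7  8  4 28 27 16 33]
253 [20  6  6 24 16  9  7 11 12 10 14 21 11 14 10 18 12  8]
256 [25 13 14 14 18  7 21 10 23  6 16  9 11 18 14  3 18 15]
259 [25 12 16 18 16  2 20  8 20 17 16 15 15 17 14 19 22  6]
262 [20 10 13 24 16  0 17  5 15 17 20  2 20 24 17 19 18 14]
265 [17 21 16 10 15  7 12  5 19 24  8 13  4 15 15 13 17  9]
[array([393.6,  99.6]), array([394. ,  97.1]), array([395.3,  89.8]), array([396.2,  84.2]), array([397.1,  78.5]), array([398.5,  70.6])]
.............
[... 1716 characters left out ...]
....................................................
................................................................................
................................................................................
................................................................................
................................####............................................
................................##############..................................
.......................................######...................................
................................................................................
................................................................................
```

>>> arm_command(moves=[0, 0, -3, 0, 1.3, 1.45, -3, 0, 2.6, 2.9, 0, 0, 2.6, 2.9, 0, 0, 2.6, 2.9, 0, 0, 2.6, 2.9, 0, 0, 2.6, 2.9, 0, 0, 2.6, 2.9, 0, 0, 2.6, 2.9, 0, 0, 2.6, 2.9, 0, 0, 2.6, 2.9, 0, 0, 2.6, 2.9, 0, 0])

```text
time: 9.37
ee_pos: [0.5024, 0.1249, 0.2849]
eef_rot: [0.419, 0.908, 0.0, -0.0]
ft_force: [0.1, -0.2, 0.2]
width: 0.0005
grip_force: 0.0
```

>>> arm_command(moves=[2.6, 2.9, 0, 0, 2.6, 2.9, 0, 0, 2.6, 2.9, 0, 0, 2.6, 2.9, 0, 0, 0, 0, 0, 7, 0, 0, 0, 7, 0, 0, 0, 7, 0, 0, 0, 7, 0, 0, 0, 7, 0, 0, 0, 7, 0, 0, 0, 7, 0, 0, 0, 7], fingers=58)

```text
time: 10.37
ee_pos: [0.5235, 0.2773, 0.2848]
eef_rot: [0.798, 0.602, -0.0, -0.0]
ft_force: [-1.2, 0.2, 0.5]
width: 0.0504
grip_force: 0.0
```

Run:
```python
from h import *
s=r.read_state();print(s['time'],s['ee_pos'],s['joint_positions'].round(2),s['width'],R.from_quat(s['eef_rot']).as_euler('ZYX',degrees=True));print(tool([.533,.2945,.105]))
i,w=wrist('w2.png');sd=r.camera('side')[:,:,::-1]
g=lambda m:np.clip((m/255.)**.6*255,0,255).astype('uint8')
c=np.zeros((600,800,3),'uint8');c[:360,:576]=cv2.resize(g(w),(576,360));c[360:,:400]=cv2.resize(g(sd[90:186,330:490]),(400,240),interpolation=cv2.INTER_CUBIC)
p=proj(i,[.533,.2945,.11])[0];print(p);x,y=p.astype(int);x=min(max(x,80),560);y=min(max(y,48),352)
c[360:,400:]=cv2.resize(g(w[y-48:y+48,x-80:x+80]),(400,240),interpolation=cv2.INTER_CUBIC);print(x,y);cv2.imwrite('pics/m3.png',c)
```

```text
10.3667 [0.52347462 0.27733007 0.2847624 ] [-1.04  0.24  0.59  1.41 -0.13  1.53 -0.74] 0.05038850896071124 [ 7.40459551e+01 -8.11372405e-03 -1.79989015e+02]
[ 1.91013383  0.44735113 17.97642487]
[328.31933982 156.09607817]
328 156
```

View pics/m3.png

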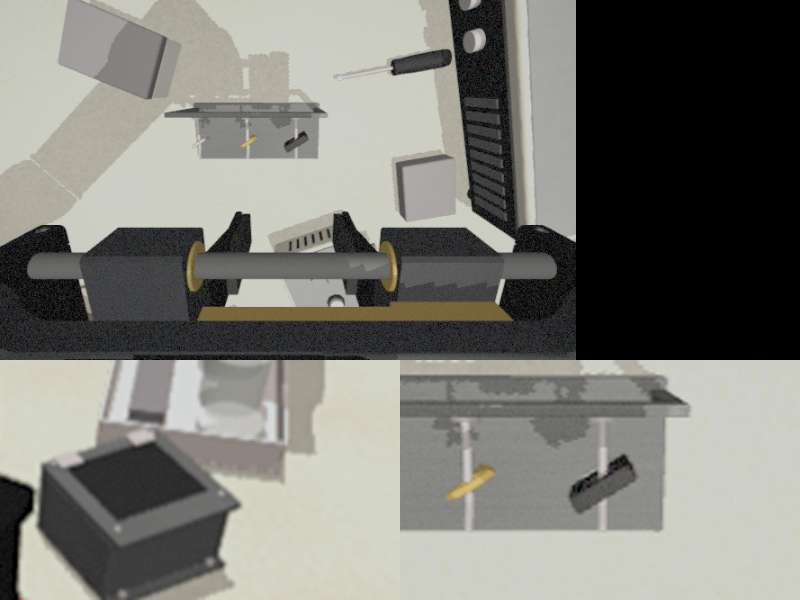

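The lid is shut (lower-left tile). The black key is at about w2 (329,157), which matches the prediction, but it hangs yawed about 29° to the hook. I'll align the tool to it and look closer.

>>> arm_command(moves=[1.9, 0.4, 2, 0, 0, 0, 2, -7, 0, 0, 2, -7, 0, 0, 2, -7, 0, 0, 2, -7, 0, 0, 0, 0, 0, 0, 0, 0], fingers=52)

```text
time: 11.05
ee_pos: [0.532, 0.2942, 0.1847]
eef_rot: [0.627, 0.779, -0.001, -0.0]
ft_force: [-0.6, 1.2, 1.2]
width: 0.0454
grip_force: 0.0
```

```bash
cat >> h.py <<'E'
def art(g,st=2):
    for row in g[::st]:print(''.join(' .:-=+*#%@'[min(9,int(v)//20)] for v in row))
E
python3 - <<'E'
from h import *
s=r.read_state();print(s['time'],s['ee_pos'],R.from_quat(s['eef_rot']).as_euler('ZYX',degrees=True))
i,w=wrist('w3.png');p=proj(i,[[.533,.2945,.123],[.533,.2945,.105]]);print(p)
g=cv2.cvtColor(w,cv2.COLOR_BGR2GRAY);x,y=p[0].astype(int);print(x-70,y-50);art(g[y-50:y+50,x-70:x+70])
E
```

```text
11.05 [0.5319839  0.2942167  0.18466652] [ 1.02332845e+02  2.32906459e-02 -1.79912276e+02]
[[325.71975796 200.66800193]
 [325.66387005 194.72662823]]
255 150
============++*+================================--:::::::::::::-:::.....::::::-=======================-:::::=+***#%%%%%%%%%%%%%%%%%%%%%%%%%%
===========++++=================================--::::-::::::::::::::-::...::-=========================:-:--::::=+#%%%%%%%%%%%%%%%%%%%%%%%%%
=======--=+*++=----==============================-::::::::::::-::::::---::::...:-======================-:::-:::---:+#%%%%%%%%%%%%%%%%%%%%%%%
=====+*++++++=--:::-=============================-:::::::::::-::---==========-:....--==================-:::::::::-==*%%%%%%%%%%%%%%%%%%%%%%%
=====*#*++*+=--:::-================================-::::--::-:::::::-==========-::.....-================-::.::::-==+#%%%%%%%%%%%%%%%%%%%%%%%
=====+*+*++=-:::--==================================---===-::-:::-:-:-=========-::::::.....-=============-......:-*%%%%%%%%%%%%%%%%%%%%%%%%%
====+=++++==+++===-----============================================-:-====-::::::::::::::::...:-
[... 5407 characters left out ...]
%%%%#+                 :*%%%%%%%%%%%%%%%%%%%%%%%%%%%%%%%%%%%%%%%%%%%%%%%%%%%%%%%%%%%%%%%%%%%%%%%%%%%%%%%%%*: .               *%%%%%%%%%%
%%%%%%%%*                  :#%%%%%%%%%%%%%%%%%%%%%%%%%%%%%%%%%%%%%%%%%%%%%%%%%%%%%%%%%%%%%%%%%%%%%%%%%%%%%%%%%*.                  *%%%%%%%%%
%%%%%%%*.             . .   *%%%%%%%%%%%%%%%%%%%%%%%%%%%%%%%%%%%%%%%%%%%%%%%%%%%%%%%%%%%%%%%%%%%%%%%%%%%%%%%%%*     .              *%%%%%%%%
%%%%%%*.                    *%%%%%%%%%%%%%%%%%%%%%%%%%%%%%%%%%%%%%%%%%%%%%%%%%%%%%%%%%%%%%%%%%%%%%%%%%%%%%%%%%*                    -#%%%%%%%
%%%%%*.             .       *%%%%%%%%%%%%%%%%%%%%%%%%%%%%%%%%%%%%%%%%%%%%%%%%%%%%%%%%%%%%%%%%%%%%%%%%%%%%%%%%%*                     -#%%%%%%
```

>>> arm_command(moves=[-0.2, 0.1, 3, 0, 0, 0, 3, 0, 0, 0, 2, 0, 0, 0, 1.5, 0, 0, 0, 1.2, 0, 0, 0, 1, 0, 0, 0, 0, 0, 0, 0, 0, 0])

```text
time: 11.77
ee_pos: [0.5342, 0.293, 0.0688]
eef_rot: [0.627, 0.779, 0.0, 0.0]
ft_force: [0.4, -0.8, -0.1]
width: 0.0455
grip_force: 0.0
```

>>> arm_command(moves=[0, 0, 0, 0, 0, 0, 0, 0, 0, 0, 0, 0, 0, 0, 0, 0, 0, 0, 0, 0], fingers=0, squeeze=40)

```text
time: 12.18
ee_pos: [0.5343, 0.2931, 0.0689]
eef_rot: [0.627, 0.779, 0.001, 0.0]
ft_force: [0.4, 0.2, 3.7]
width: 0.0311
grip_force: 40.0
```

>>> arm_command(moves=[0, 0, -0.4, 0, 0, 0, -0.35, 0, 0, 0, 0, 0, -0.66, -0.36, 0, 0, -0.66, -0.36, 0, 0, -0.66, -0.36, 0, 0, -0.66, -0.36, 0, 0, -0.66, -0.36, 0, 0, -0.66, -0.36, 0, 0, -0.66, -0.36, 0, 0, 0, 0, 0, 0])

```text
time: 13.1
ee_pos: [0.519, 0.2402, 0.0757]
eef_rot: [0.627, 0.779, -0.0, 0.0]
ft_force: [-0.4, -0.0, -0.5]
width: 0.0316
grip_force: 40.0
```

Run:
```python
from h import *
s=r.read_state();print(s['time'],s['ee_pos'],s['ft_force'],s['width'],s['grip_force'])
i,w=wrist('w4.png');p=proj(i,s['ee_pos']+[0,0,.045])[0];print(p)
g=cv2.cvtColor(w,cv2.COLOR_BGR2GRAY);x,y=p.astype(int);print(x-75,y-110);art(g[y-110:y+20,x-75:x+75])
```

```text
13.1 [0.5189517  0.24023488 0.07568991] [-0.41186543 -0.0377413  -0.47301373] 0.0315760497309894 39.99954789876938
[324.39042223 260.42535454]
249 150
###*+--:-------:-----------:---:-------:-:---------------------------------------------------------------:-----:---------:----------=+*****+=---------
#######*+-::------------:-:-:-----::-------------:----:-:------:-:---------------------------------:-------------------------:-----=+*****+=-----:----
###########*+-:::----:-:--:----:-----::-------:-----:-------:----:----:-------------------------------------------==---====+=+=---++****++=----:-:----
#############*#+=::----------:----:---------:----------:--::--------:-:----------:-------------------------------=+++==+=====++==++*****+=---:---:-::-
#############**#**#+-:-----:---:---------:----:--------:-------:---------::--------:----------------------:------=+==+++++++====++****++----------:-:=
**####################*=--:--------------------------------::----------------------------:-:---------------------------=+======+*****+=-------------+#
#*######################*#*=-:::-----:-----
[... 8165 characters left out ...]
...:.......:.:....:......::...:.......:.:.::.:.              .                       :##-:::::::
:--::::::.                        .          ..............:............:.....:.......:....:.:....... .                .                     .:::::---
---:::::::.      .                   .       ..: .. .  . ...........      ...:.::::::::::::::--------===:          .  .                     .:::::::--
---:::::::.  .                           .  . -======+*++*+*######%@@@@@@@@@@@@@@@@@@@@@@@@@@@@@@@@@@@@@#.                .                 .:::::::--
---:::::::.                             .    :#@@@@@@@@@@@@@@@@@@@@@@@@@@@@@@@@@@@@@@@@@@@@@@@@@@@@@@@@@#-        .                         :::::::::-
```

The key is in the grip and off the hook, with its blade pointing down and centred. Now I'll lift it and carry it to above the key switch, turning on the way.

>>> arm_command(moves=[-1, 0, -2.5, 0, -1.5, 0, -3, 0, -3.4, -1, -2, 0, -3.4, -1, 0, 0, -3.4, -1, 0, 0, -3.4, -1, 0, 0, 0, 0, 0, -7, 0, 0, 0, -7, 0, 0, 0, -7, 0, 0, 0, -7, 0, 0, 0, -7, 0, 0, 0, -7])

```text
time: 14.15
ee_pos: [0.5147, 0.0769, 0.1507]
eef_rot: [0.303, 0.953, 0.0, 0.0]
ft_force: [-0.1, -0.0, -0.8]
width: 0.0314
grip_force: 40.0
```

>>> arm_command(moves=[0, 0, 0, -7, 0, 0, 0, -7, 0, 0, 0, -7, 0, 0, 0, -7, 0, 0, 0, -7, 0, 0, 0, -7, 0, 0, 0, -1, 0, 0, 0, 0, 0, 0, 0, 0])

```text
time: 14.9
ee_pos: [0.5146, 0.0766, 0.1506]
eef_rot: [-0.063, 0.998, 0.0, 0.0]
ft_force: [-0.8, 0.1, -0.2]
width: 0.0315
grip_force: 40.0
```

Run:
```python
from h import *
s=r.read_state();print(s['time'],s['ee_pos'],R.from_quat(s['eef_rot']).as_euler('ZYX',degrees=True),s['joint_positions'].round(2),s['width'])
i,w=wrist('w5.png');print(proj(i,[[.515,.073,.073],[.522,.004,.082]]))
cv2.imwrite('pics/m4.png',cv2.resize(w[60:300,140:460],(800,600),interpolation=cv2.INTER_CUBIC))
```

```text
14.9 [0.51462677 0.07657472 0.15058686] [-1.72823513e+02  8.21134314e-03  1.79986943e+02] [-0.7   0.12  0.5   1.81 -0.06  1.23  1.52] 0.03150043479887021
[[319.57002118 195.28807322]
 [239.51466157 196.41673977]]
```

View pics/m4.png

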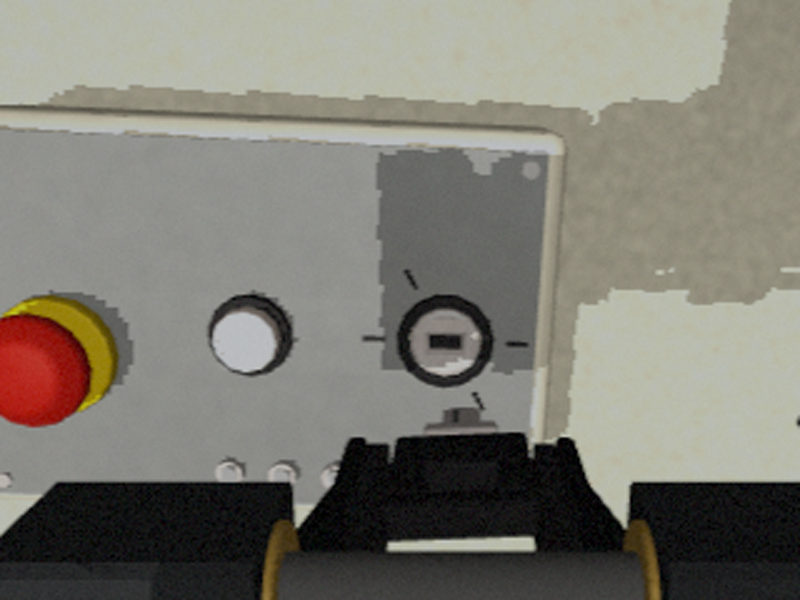

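The keyway is at w5 (318,196), the button cap at (238,197), and the blade tip at (325,223). The panel is turned about 2.7° clockwise in the image relative to the tool.

Run:
```python
from h import *
i=np.load('pics/w5.png.npy',allow_pickle=True).item();w=cv2.imread('pics/w5.png');g=cv2.cvtColor(w,cv2.COLOR_BGR2GRAY)
m=(g[185:208,305:332]<45).astype('uint8');n,l,st,c=cv2.connectedComponentsWithStats(m)
k=[j for j in range(1,n) if 20<st[j,4]<200 and abs(c[j][0]-13)<4 and abs(c[j][1]-11)<4];print(st[1:],c[1:],k)
print(g[190:204,308:330])
p=c[k[0]]+[305,185] if k else (318,196.4)
K=plane(i,p,.073);print('kh',K,tool(K));B=plane(i,(238,196.8),.082);print('btn',B)
s=r.read_state()['ee_pos']
for q,dz in(((324.8,223.2),-.007),((324,231),.013)):print(tool(plane(i,q,s[2]+dz)))
print(g[216:240:1,310:340:2])
```

```text
[[ 0  0  4  5 12]
 [21  0  6  6 18]
 [ 7  9 12  5 58]
 [26 17  1  2  2]
 [ 0 20  4  3  8]
 [23 20  4  3  8]] [[ 0.91666667  1.41666667]
 [24.55555556  1.61111111]
 [12.37931034 11.06896552]
 [26.         17.5       ]
 [ 1.         21.25      ]
 [24.75       21.375     ]] [3]
[[133 133 134 137 136 135 136 138 135 136 136 132 136 132 133 134 135 136
  132 133 132 110]
 [130 136 135 135 134 135 136 137 137 136 134 133 131 133 134 133 135 135
  133 131 138 127]
 [134 133 134 127 131 130 130 132 134 131 129 130 130 131 132 133 133 131
  129 133 133 136]
 [133 128 114 100 101 101 100  99  99  94  97  98  98 101 103 106 105 108
  116 130 135 166]
 [134 126 115  84  26  23  24  23  21  23  40  45  43  42  43  47  78 101
  120 132 161 180]
 [131 128 116  81  16  25  26  19  32  27  23  31  19  25  23  24  68 100
  123 134 126 154]
 [132 128 119  87  23  25  29  24  16  25  28  23  16  24  22  23  67 104
  124 130 128 126]
 [134 128 120  90  25  28  26  23  23  29  27  26  25  25  28  16  71 105
  125 130 132 126]
 [134 128 125  94  28  28  32  32  37  28  31  27  26  23  30  30  69 104
  124 
[... 1479 characters left out ...]
4 133]
 [122 106  99  79  71  71  71  74  72  74  76  77  74  77 116]
 [103  75  76  77  79  82  81  79  78  85  84  85  88  90  94]
 [ 87  93  94  96 104 105 114 115 116 122 122 124 124 127 115]
 [114 126 129 126 125 125 126 130 129 131 129 131 131 130 116]
 [119 130 130 131 129 132 129 100 102 101  71  68  70  59  39]
 [ 64  38  36  35  16  17   9   3   4  16   3   8   6   8  13]
 [ 11   8   0  10   9   3   1  15   8  10  16  13   2  11  15]
 [ 20  17   2  15   4   5   7  21  14   3   9  12   8   6   8]
 [  6   7  22  15  10   3  12   0   9   6  15  16  13  12   3]
 [  1   7  15   5   9   3  19  11   4   6   2   6   5   9   5]
 [ 12  13  12   3  14  11  10  16  11  19  13   1  14  17   6]]
```

>>> arm_command(moves=[0, -0.6, 2, 3, 0, 0, 2, 0, 0, 0, 1.5, 0, 0, 0, 0, 0, 0, 0, 0, 0, 0, 0, 0, 0])

```text
time: 15.45
ee_pos: [0.5159, 0.0707, 0.0966]
eef_rot: [-0.038, 0.999, 0.0, 0.001]
ft_force: [0.8, -0.2, -0.1]
width: 0.031
grip_force: 40.0
```

Run:
```python
from h import *
s=r.read_state();print(s['ee_pos'],R.from_quat(s['eef_rot']).as_euler('ZYX',degrees=True)[0],s['ft_force'])
i,w=wrist('w6.png');g=cv2.cvtColor(w,cv2.COLOR_BGR2GRAY)
z=s['ee_pos'][2]
print('slot@.073',proj(i,[.51597,.07114,.073]));
R_=R.from_quat(s['eef_rot'])
print('tip px',proj(i,s['ee_pos']+R_.apply([.0008,.0006,.007])))
art(g[195:245,290:365],1)
```

```text
[0.51591231 0.07065255 0.09656263] -175.66503063167787 [ 0.82810601 -0.22264504 -0.07672879]
slot@.073 [[324.27362205 216.15483169]]
tip px [[324.49114849 223.25149913]]
+++++=+++++++++++=++==+===-.  ..  .      ..-===+++++=++++++++++++++++++++++
+++==+==+++++=+=+=+==+==::  .... .........  .-===+=+++++=++++++++++++++++++
++++++=+==++++=====+==:.  ..................  .:==+++++++==++++++++++++++++
++==++++=+++==+=+++=:  ....................... . :==++++++++=++++++++++++++
++++++++++=++==++==-. .... .. .................   -+++=+++++++++=++++==++++
+++++++=++++==+==+-... .. . . ...:::..... ....... .-=++++=+=+++++++=+++++++
+=+=+++=+++++++=+-.. ..  ....:-=========:... .......=+++++++++++++++++=++++
++=+=+++=+==+=+=-..    ...:-=+*#*######**=-:. .......-+++=+=+++++++==++++++
+==++=+=++++=++-: ......:-=+**###########*+=-:.......:-+++++++++++++++++=++
+==++++++=+=+==... ....:=+**##**********##**+=-  .....:=++++++++=++++++=+++
+=++++++==+===: .... .:=******************##**+:  .... :==+++++++++++++=+++
+++++++++++=+-.. ..  :=************************=:.... ..-=++++++++++=++++++
+==+=+++=+=+=- ...
[... 2165 characters left out ...]
     :=*#########+: 
**#*#***=                                                   .-*#*#****#*-  
====-+**-      .                                   .   .    .=+==--==---:  
     -++.                                     .           .  +*=       ..  
     -++.       ..                                           ++-   .       
 .   -*+       ..       .                                    :=:   .       
     :=-       ..                 .     .            .  .    ---           
    .:=-                                     .               :-:.          
     :-.             .              .       .                 ..   ..     .
 .   :-.                 ..         .. .. .. .      .               . .
```

>>> arm_command(moves=[0.05, 0, 0.5, 0, 0, 0, 0.5, 0, 0, 0, 0.3, 0, 0, 0, 0.3, 0, 0, 0, 0.3, 0, 0, 0, 0, 0])

```text
time: 16.0
ee_pos: [0.5149, 0.0705, 0.0761]
eef_rot: [-0.038, 0.999, 0.0, 0.0]
ft_force: [1.5, 0.4, -0.7]
width: 0.0315
grip_force: 40.0
```

>>> arm_command(moves=[0, 0, 0.3, 0, 0, 0, 0.3, 0, 0, 0, 0.3, 0, 0, 0, 0.3, 0, 0, 0, 0.2, 0, 0, 0, 0.1, 0, 0, 0, 0, 0])

```text
time: 16.58
ee_pos: [0.5152, 0.0705, 0.0615]
eef_rot: [-0.038, 0.999, 0.0, 0.0]
ft_force: [5.9, 1.0, -1.7]
width: 0.0313
grip_force: 40.0
```

>>> arm_command(moves=[-0.05, 0, 0.1, 0, 0, 0, 0.1, 0, 0, 0, 0.1, 0, 0, 0, 0, 0])

```text
time: 16.92
ee_pos: [0.5161, 0.0706, 0.0598]
eef_rot: [-0.038, 0.999, 0.0, 0.001]
ft_force: [0.5, -0.3, 12.8]
width: 0.0313
grip_force: 40.0
```

>>> arm_command(moves=[0, 0, 0.05, 0, 0, 0, 0, 0, 0, 0, 0, 7, 0, 0, 0, 7, 0, 0, 0, 7, 0, 0, 0, 7, 0, 0, 0, 7, 0, 0, 0, 7, 0, 0, 0, 7, 0, 0, 0, 7, 0, 0, 0, 0])

```text
time: 17.83
ee_pos: [0.5165, 0.071, 0.0597]
eef_rot: [0.439, 0.899, 0.001, 0.001]
ft_force: [-0.1, 0.4, 16.5]
width: 0.0311
grip_force: 40.0
```

Run:
```python
from h import *
s=r.read_state();print(s['ee_pos'],R.from_quat(s['eef_rot']).as_euler('ZYX',degrees=True),s['ft_force'],s['torque'],s['joint_positions'].round(2))
```

```text
[0.51645195 0.07104184 0.05966892] [ 1.27931018e+02 -7.99790496e-04  1.79853576e+02] [-0.05563001  0.37921889 16.51751281] [ 0.01090999 -0.03613087 -0.03677376] [-0.79  0.24  0.64  1.91 -0.17  1.04  0.58]
```

Turning works, with a moment of about 0.04 N m. I'll continue to the stop.

>>> arm_command(moves=[0, 0, 0, 4, 0, 0, 0, 4, 0, 0, 0, 3, 0, 0, 0, 0])

```text
time: 18.17
ee_pos: [0.5165, 0.0711, 0.0597]
eef_rot: [0.521, 0.854, 0.001, 0.0]
ft_force: [0.0, -0.1, 16.9]
width: 0.0314
grip_force: 40.0
```

Run:
```python
from h import *
s=r.read_state();print(s['ee_pos'],R.from_quat(s['eef_rot']).as_euler('ZYX',degrees=True),s['ft_force'],s['torque'])
```

```text
[0.5164606  0.0711358  0.05966422] [ 1.17204690e+02 -3.58178939e-02  1.79853046e+02] [ 4.73936989e-03 -1.34082860e-01  1.69387412e+01] [ 0.14048381 -0.01462832  0.06916094]
```

>>> arm_command(moves=[0, 0, 0, 3, 0, 0, 0, 3, 0, 0, 0, 0, 0, 0, 0, 0])

```text
time: 18.5
ee_pos: [0.5165, 0.0711, 0.0597]
eef_rot: [0.564, 0.826, 0.001, 0.0]
ft_force: [0.1, 1.8, 17.3]
width: 0.0313
grip_force: 40.0
```

Run:
```python
from h import *
s=r.read_state();print(R.from_quat(s['eef_rot']).as_euler('ZYX',degrees=True),s['ft_force'],s['torque'],s['joint_positions'].round(2))
i,w=wrist('w7.png');g=cv2.cvtColor(w,cv2.COLOR_BGR2GRAY);art(g[170:250,270:380],2)
```

```text
[ 1.11382194e+02 -4.81996053e-02  1.79855039e+02] [ 0.10224198  1.75876566 17.26192947] [ 0.11957457 -0.08797796  0.0430477 ] [-0.82  0.25  0.68  1.92 -0.18  1.04  0.31]
============++=----=+################################******++++++=========---==========-.    .-=======-::-==+*
===============+=======---+**#############################*********+++++++==============-     .-=======-:    .
===================+=========----+*################################********+++++=========-..   .-========-    
=======================+============----+*################################******+++++++========::=========-.  
======================+====================--:-+*#############################*#*******+++++================: 
============================+=====================----+**#######################*#####*******+++++++=========-
==+=======================================================-:-+*########################*##**********+++++++===
============================+====================================-:-+*############################********+*++
==========================================
[... 2809 characters left out ...]
      :=========:      .-=========
========:            . . -*+.             .                                   .   ...      .        :==+======
#**==*#+.                -==                              .                       ::.                +*####*=+
######+.                 :-.          .                                          .--       .         :+*######
#####*-           .   .  ::    .  .           ..           .     .                                    =***#*#*
#####+.       .                         .  .  .. ... . .. .. ..   ...            .          .          +*#****
####+.                   .         .    ... . ..     . . ..  ... ....                  .               :+*###*
```

>>> arm_command(moves=[0, 0, 0, 4, 0, 0, 0, 0, 0, 0, 0, 0])

```text
time: 18.8
ee_pos: [0.5165, 0.0711, 0.0597]
eef_rot: [0.592, 0.806, 0.001, 0.0]
ft_force: [0.9, 0.9, 18.8]
width: 0.0312
grip_force: 40.0
```

Run:
```python
from h import *
s=r.read_state();print(R.from_quat(s['eef_rot']).as_euler('ZYX',degrees=True),s['ft_force'],s['torque'],s['width'])
for k in range(4):
    r.camera('wrist');print(r.read_state()['torque'].round(3))
```

```text
[ 1.07387590e+02 -5.68894355e-02  1.79862913e+02] [ 0.87290129  0.85631792 18.76368213] [ 0.0752279  -0.0377023   0.12722024] 0.031235177812250627
[0.048 0.019 0.135]
[ 0.071 -0.002  0.115]
[0.107 0.036 0.136]
[ 0.055 -0.02   0.052]
```

Moment is now about 0.12 N m, above the switch's 0.05, so it is at the stop. Releasing and rising.

>>> arm_command(moves=[0, 0, -0.05, 0, 0, 0, 0, 0, 0, 0, 0, 0, 0, 0, 0, 0, 0, 0, -1, 0, 0, 0, -2, 0, 0, 0, -3, 0, 0, 0, -3, 0, 0, 0, 0, 0, 0, 0, 0, 0], fingers=55)

```text
time: 19.83
ee_pos: [0.5162, 0.0706, 0.1504]
eef_rot: [0.592, 0.806, 0.001, 0.001]
ft_force: [-1.1, 0.3, -0.6]
width: 0.0481
grip_force: 0.0
```

Run:
```python
from h import *
s=r.read_state();print(s['time'],s['ee_pos'],R.from_quat(s['eef_rot']).as_euler('ZYX',degrees=True)[0],s['width'],s['ft_force'])
print('btn in tool',tool([.5225,.0027,.082]))
i,w=wrist('w8.png');g=cv2.cvtColor(w,cv2.COLOR_BGR2GRAY);p=proj(i,[[.516,.0711,.114],[.516,.0711,.073]]);print(p)
m=(g<50).astype('uint8');x,y=p[0].astype(int);print(x-60,y-50);art(g[y-50:y+50,x-60:x+60],2)
cv2.imwrite('pics/m5.png',cv2.resize(w[60:300,140:460],(800,600),interpolation=cv2.INTER_CUBIC))
```

```text
19.8333 [0.51619656 0.07062325 0.15039816] 107.38093638287312 0.048110634328723416 [-1.10455757  0.34320081 -0.55919589]
btn in tool [-6.67624355 -1.44763605  6.82994997]
[[324.1059312  209.94218485]
 [323.98650822 195.09897126]]
264 159
=========================*****+=*#*###*==*####*=*#####**#*###*+++*###+===+*###############***##***************+++=======
======================*****#*##**####*###################*########*=*######*+===--=+*##############*#******#%%%#####**+*
=================****===*********##*#*##*##############**##*#**####+-=*##*#*=============--=+*###############%%%%%%%%%%%
============***#******#****###*####**#*#####*########*##*###*##**#*=-+#######*====================--=+*######%%%%%%%%%%%
***=+==***++**************#*######**#*##*###################*#####+:=*#########*===**#**==**###*===*****==++=++*###%%%%%
****#*#*##**#***#*###*###*##*######*########*####################*=:+##############*##**######***#*#****************+=++
******#***##***#****######**##*##############*##*##########*####*****##*##################**###**#**************#####**#
************#**
[... 4474 characters left out ...]
.   .+***********************+==+****+=+***************************************************+.     .         
                .+******************+++--.       .:=+**************************************************+.               
            .   .+***************+==-.  ...::::....  .:-=+*********************************************+. .     .       
         .      .+***************+.  .... .........:... .-+********************************************+            .   
                 +************+=- .....:-========-:.::.:. +********************************************=                
                 +***********+=-....:-===++++++++====-:....+*******************************************=  .
```

View pics/m5.png

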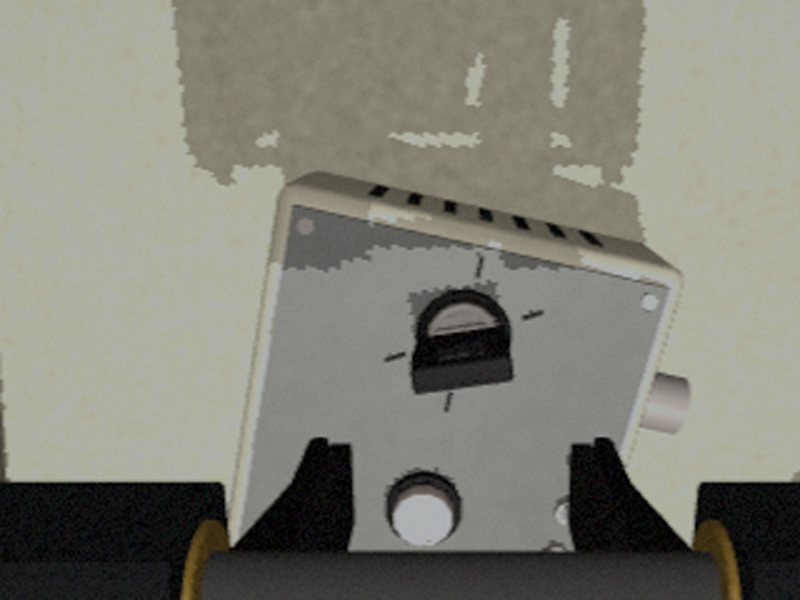

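The key is at the collar and about 9° past the ON marks (slope −8° against −17°). That means the barrel is on its stop, with the key at the edge of its turning play. Next is the button.

>>> arm_command(moves=[-3.4, -0.7, 0, 0, -3.3, -0.75, 0, 0, 0, 0, 2.5, 0, 0, 0, 2.5, 0, 0, 0, 2, 0, 0, 0, 1, 0, 0, 0, 0.8, 0, 0, 0, 0.5, 0, 0, 0, 0, 0], fingers=0, squeeze=20)

```text
time: 20.63
ee_pos: [0.5212, 0.0022, 0.055]
eef_rot: [0.592, 0.806, -0.0, -0.0]
ft_force: [0.1, 0.5, 0.8]
width: 0.0018
grip_force: 0.0
```

>>> arm_command(moves=[0, 0, 0.4, 0, 0, 0, 0.3, 0, 0, 0, 0.3, 0, 0, 0, 0.1, 0, 0, 0, 0, 0])

```text
time: 21.05
ee_pos: [0.5216, 0.0023, 0.0446]
eef_rot: [0.592, 0.806, 0.0, -0.0]
ft_force: [-0.6, 0.5, 1.4]
width: 0.0003
grip_force: 0.7
```

>>> arm_command(moves=[0, 0, 0.2, 0, 0, 0, 0.2, 0, 0, 0, 0.1, 0, 0, 0, 0, 0])

```text
time: 21.38
ee_pos: [0.5218, 0.0023, 0.0399]
eef_rot: [0.592, 0.806, 0.0, -0.0]
ft_force: [-1.4, 0.5, 6.7]
width: 0.0005
grip_force: 2.8
```

>>> arm_command(moves=[0, 0, 0.1, 0, 0, 0, 0.1, 0, 0, 0, 0, 0, 0, 0, 0, 0])

```text
time: 21.72
ee_pos: [0.5219, 0.0024, 0.0394]
eef_rot: [0.592, 0.806, 0.001, -0.0]
ft_force: [-10.6, 1.7, 29.5]
width: 0.0002
grip_force: 14.6
```

Button bottomed out (29 N). Now letting go, rising clear and checking.

>>> arm_command(moves=[0, 0, -1, 0, 0, 0, -2, 0, 0, 0, -3, 0, 0, 0, -4, 0, 0, 0, -4, 0, 0, 0, -2, 0, 0, 0, 0, 0, 0, 0, 0, 0])

```text
time: 22.38
ee_pos: [0.5221, 0.0023, 0.1984]
eef_rot: [0.592, 0.806, 0.001, 0.0]
ft_force: [0.1, 1.0, -0.2]
width: 0.0008
grip_force: 0.0
```

Run:
```python
from h import *
s=r.read_state();print(s['time'],s['ee_pos'],s['ft_force'])
i,w=wrist('w9.png');g=cv2.cvtColor(w,cv2.COLOR_BGR2GRAY)
p=proj(i,[[.516,.0711,.114],[.516,.0711,.073]]);print(p)
x,y=p[0].astype(int);c=g[max(y-40,0):y+40,x-50:x+50];art(c,2)
```

```text
22.3833 [0.52207483 0.00226702 0.19835501] [ 0.14390071  1.04940353 -0.17234425]
[[341.33743495 117.53363029]
 [339.11345886 115.43008983]]
++++++++++++++=+=+++++=+++++++++++++=+++=+*######%%@@@%%%%%%%%%%%%%##**++***************************
++++++++++++++=++++=+=++++++++=++++=+++++++++++++++*#%%%%%@@%%%%%@%%%%%%%%%##**+++******************
++=++=+++++++++===++=====+++++++++++++++++++=++++++*########%%%@%@%%%%%%%@%%%%%###****++++**********
++++=++++++++++==+++++++++=+++++++++++=++++++=++++*###*+*################%@%%@@%##########****++++**
++++++++=+=+=+=++++=+++++++=++++++++++++++++=+++=*#####+-*##############*######################*###*
+=++++=++=+++===+++=+++++==+=++++=+++=+++++=++==+*####*-+*#######################*++**##############
++++++++=++++++=++++++=+++=++=+=++++++++++=+++=++=+*##+:*################*######*=+=+===++=+**######
+++++++++++++++=+++++++++++++++=++++=++++++++++=++*##*=+*#############*#########+=+=========+====+=+
+++=++==++=+++++++===+++++++=+++++++=+++++++++=+=*#############################*+++=+=====+=====+==+
++==+++++++++++++++++++++++++++=+++===++++==++=+++*
[... 2379 characters left out ...]
#**##################**####**######*==*##**#####################***#*#*#**********####*#*#*##*
#################*#######################*+*#################*########*#**#********####*****#**#*#**
##########*##############################################*##*############****#*****#**#*##*#*****#**
##########################################################*##*#########**##****##*##*##*******#**#*#
#####*#***#####*################################################*##*#####*****##***#**#*#*****#***##
########*###############################################*#**#*#*#######***#**##*###*#**********#***#
####*####*#*#*#######*#####################*##############*#**#*########*###***#******#********##*#*
```

The key still stands home in the on position, and the arm is clear of everything.

```bash
python3 -c "
from bench import r
print(r.close_job())"
```

```text
the job is handed in; nothing more can be done
None
```

I handed the job in at about 22 s, with the lid shut, the laser key home and turned to on, and the enable button pressed and released; I have no verdict back, and the lid and key were confirmed from camera views but the button only by force.

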